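# Fit the wire feeder's rollers and hold back its tensioner

### The job

Get the wire feeder ready for threading: slip the blue roller right down onto the spindle marked with one white dot and let go, then the orange roller onto the spindle with two dots. Then take the white post of the sprung red tensioner arm, push it back past its ratchet click until the yellow pawl has dropped in behind the tooth, and finish while still holding it back there (it springs home if let go). Leave the blue parts bin, the screwdriver and the carton where they are.

Things in the scene. Friction and masses are not known exactly. Their poses are not given: they have to be found in the camera images.
- feeder: wire feeder, fixed to the bench: aluminium bed plate 235 x 290 mm, 12 mm thick, its top 12 mm above the bench, carrying the spindles and the tensioner; a grey gearbox ridge 40 mm high runs along its far (+x) edge. Origin on the bench under the plate; z up; in its own x, y the plate spans x -95..+140, y -135..+155 mm. It stands at a different place and yaw each time.
- spindle_1: fixed steel spindle marked by ONE white dot on a black tag 36 mm to its +y side. Pin 10 mm in diameter, standing on a collar 28 mm wide and 4 mm high; a fitted roller rests on the collar. Origin at the collar's underside on the axis (on the plate's top); pin top 44 mm above the origin, pin upright; axes parallel to the feeder's. The two spindles stand 100 mm apart along the feeder's x on its +y side and may be swapped.
- spindle_2: fixed steel spindle marked by TWO white dots on its black tag; otherwise the same as spindle_1.
- blue_roller: loose blue guide roller with a black groove band, 44 mm outer diameter, 34 mm high, about 60 g, with a 16 mm through bore; stands upright on the bench. Origin at the centre of its underside, z up along the bore.
- orange_roller: loose orange guide roller, same sizes as the blue one.
- tensioner (a joint): angle of the red tensioner arm about its upright pivot, rad: 0 at rest, growing anticlockwise seen from above as the post is pushed back, away from the spindles; end stop 0.80. A spring resists with about 3 N at the post at rest and 9 N at the stop; a red tooth on the arm's round cam meets the pawl at about 0.2, rides over it at 0.42 (about 3 N more) and the pawl has dropped behind it by 0.62. The pawl does not latch: the arm springs back to 0 when let go.
- pivot (a point): a point on the tensioner arm's pivot axis, 43 mm above the bench.
- idler: white upright idler post at the end of the tensioner arm, 110 mm from the pivot axis: 22 mm in diameter, bare from 44 to 106 mm above the bench. Origin at the foot of the post on its axis, 38 mm above the bench; it moves with the arm and turns freely on its own axis.
- pawl (a joint): travel of the sprung yellow pawl slider, m: 0 when resting in, lifted about 0.0055 as the tooth passes its nose, back to 0 behind the tooth.
- parts_bin: bystander: open blue parts bin 120 x 100 x 55 mm; origin at the centre of its underside.
- screwdriver: bystander: yellow-handled screwdriver lying down, 190 mm long along its x, about 30 mm thick; origin near its middle.
- carton: bystander: small cardboard carton 40 x 60 x 40 mm; origin at the centre of its underside.
Things that resemble listed ones, but are neither listed nor needed, are in the scene too. What is shaped like the orange_roller but green or purple is not meant.

How it is judged:
On the way, in this order (a step that is already met when the one before it is completed fails the run):
1. the blue roller sits on the one-dot spindle and is let go (horizontal distance between blue_roller and spindle_1 below 0.006 m and z of blue_roller in the frame of spindle_1 between 0.001 and 0.007 m and angle between blue_roller's own z axis and vertical below 0.1 rad and contact force between blue_roller and the fingers below 0.1 N), for 0.2 s.
2. then the orange roller sits on the two-dot spindle and is let go (horizontal distance between orange_roller and spindle_2 below 0.006 m and z of orange_roller in the frame of spindle_2 between 0.001 and 0.007 m and angle between orange_roller's own z axis and vertical below 0.1 rad and contact force between orange_roller and the fingers below 0.1 N), for 0.2 s.
3. then the tensioner arm is held past its click by the idler post (value of joint tensioner above 0.62 rad and value of joint pawl below 0.002 m and contact force between idler and the fingers above 1.5 N), for 0.3 s.
At the end, for the whole second after the job is handed in: Blue roller on the one-dot, orange on the two-dot spindle: within 6 mm of the axis, within 3 mm of the collar, upright to 0.1 rad, let go. Fingers press the idler post (over 1.5 N), holding the tensioner still (under 0.1 rad/s) beyond 0.62 rad, pawl back in (under 2 mm) (all of step 1 and all of step 2 and all of step 3 and velocity of joint tensioner between -0.1 and 0.1 rad/s); the arm keeps its last pose, push and grip.
It fails at once if the parts bin is moved more than 20 mm (distance of parts_bin from where it was at the start of the episode above 0.02 m).
It fails at once if the screwdriver is moved more than 20 mm (distance of screwdriver from where it was at the start of the episode above 0.02 m).
It fails at once if the carton is moved more than 20 mm (distance of carton from where it was at the start of the episode above 0.02 m).
It also fails if it takes over 64 s, if anything falls off the work surface, if the arm or the gripper's body presses on something with over 40 N, if the wrist force passes 120 N, or if a joint passes its speed limit or range.

### The arm

A 6-joint arm with a two-finger parallel gripper is mounted at the origin on the work surface. World frame = base frame: x ahead of the robot, y to its left, z up, the work surface at z = 0. Lengths are in m, angles in rad, forces in N, time in s.
With the tool pointing down it reaches from about 0.25 to 0.775 m from the base axis. Payload 4 kg.
Tool frame: the origin (TCP) lies midway between the tips of the shut fingers; the grasp point (between the pads) lies 19 mm behind it (pinch_z is the distance from the TCP to the grasp point, in m); z points along the fingers, y is the direction in which the jaws open and shut (so a half turn about z gives the same grasp; the last joint's range is limited). The gripper opens to 85 mm and grips with 20 to 120 N. Pads are 22 mm wide; open, the fingers measure 114 mm over their backs; the gripper's body (76 mm by 85 mm) begins 54 mm behind the grasp point. The pads swing forward as they close: fully open they stand 13 mm farther back than shut.
Start: joints at [-1.303, 0.087, 1.371, -0, 1.684, -0.103], TCP at [0.199, -0.513, 0.231] pointing down, gripper open.
Joint ranges: [-3.1, 3.1], [-0.76, 2.03], [0.27, 2.55], [-1.08, 4.22], [0.17, 2.65], [-2.57, 2.57]. Speed limits (rad/s): [2.79, 2.79, 3.14, 3.14, 3.14, 3.14].

### API

Orientations are given as a unit quaternion [x, y, z, w].
In Python, from cell import * gives the robot as it stands. The module is installed in compiled form; this text tells all that it offers.
- The arm moves only by the shell command python3 -m inch 'ROWS' [FORCE]. ROWS is JSON, a list of rows, each a list of 5 numbers: the opening, from 0 (shut) to 1 (fully open), then the shift along the tool's x, y, z in mm, then the turn about the tool's z in degrees. A call has 1 to 8 rows; each row shifts and turns the commanded pose from where the row before left it, along the tool's axes as they then stand; what a row does not reach is not made up. A row lasts 1/12 s, in which the tool goes at most 41.7 mm and 7.16 degrees, less where a joint would pass 70% of its speed; a pose out of reach is approached as far as the arm can. A call is refused whole if a number of a shift passes 41.7 or a number of a turn 7.16, either way. A call with a gripper value outside its range is refused whole. The fingers move at their own pace and stop on an object; FORCE is the grip in N (left out, the last holds). Time passes only in rows, so rows that do not move let the fingers close. It gives the time, the measured TCP pose, the force and the opening at its end, in the units of the state.
- read_state(): the state, without advancing time (a new reading comes with each control period).
- grab_frame(name): name is "scene" or "side" or "wrist"; returns (picture, depth): 400x640x3 uint8, blue, green, red; 400x640 float32, m along the optical axis (not along the pixel's ray), 0 where there is no reading.
- camera_info(name): a dict with "fx", "fy", "cx", "cy" (pixels), "dist" ([k1, k2, p1, p2, k3] as OpenCV has them; the pictures are not rectified), "pose" (4x4, takes a point from camera to world coordinates); the wrist camera has in their place "hand_eye" (4x4, takes a point from camera to tool coordinates, whose origin is the TCP and whose axes are the flange's). Camera axes: x right, y down, z forward; pixel columns grow to the right and rows downward; lengths in m; the calibration is good to about 2 mm. A picture is of the moment at which its call begins: read the wrist's pose just before it. camera_info takes no time and is no camera call.
- finish_job(): hands the job in, once; it reports no verdict.
Trained networks look in the newest picture that a camera, given by its name, has taken for a name from the list of things; names that differ only in an ending like _2 or _b are one class to them, and where a whole thing is asked for, a point or a joint stands for the part that bears it (a point fixed in the world has none). Each returns a list of dicts, best first, with "conf" (0 to 1); they miss things now and then, are a little off and sometimes report something else, mostly with a low value. They report only what shows in the picture. A call takes as long as a camera call. They do not tell look-alikes from the thing itself.
- look_for(camera, label): "xyz" ([x, y, z] in m, in the coordinates of the camera as it stood for that picture, good to about 4 mm: the middle of the surface that is visible of it).
- trace(camera, label): "pixels" (400x640 bool, what is visible of it).
The state is a dict: "t": time; "q": joint angles; "qd": joint speeds; "joint_torque": joint torques, N m; "eef_pos": TCP position; "orientation": TCP orientation; "contact_force": force on the tool from outside, world axes, zero at the start; "ft_torque": the same for the moment, N m; "width": opening from 0.0 (shut) to 1.0 (fully open).
Only numpy, scipy, OpenCV 4.12 (cv2) and the standard library are available. Lean on these libraries where they do the work, as an engineer would, in place of code of your own. Each camera call takes 0.05 s, during which the arm holds its last target.

## Working session

There is one attempt and no reset: what is moved stays moved. The work goes in short steps, Python scripts to look and compute and a shell command to move; the robot and the scene stay as the last step left them, time stands still between calls to the robot, and variables do not carry over. Pictures are saved under pics/ and viewed, and the job is handed in when it is done.

```bash
mkdir -p pics; ls; cat > h.py <<'E'
from cell import *
import numpy as np, cv2
from scipy.spatial.transform import Rotation as R
def T_tool():
    s=read_state(); T=np.eye(4); T[:3,:3]=R.from_quat(s['orientation']).as_matrix(); T[:3,3]=s['eef_pos']; return T
def campose(name,T=None):
    c=camera_info(name)
    return np.array(c['pose']) if name!='wrist' else (T_tool() if T is None else T)@np.array(c['hand_eye'])
def world(name,px,depth,T=None):
    """px Nx2 (u,v), depth N -> world"""
    c=camera_info(name); K=np.array([[c['fx'],0,c['cx']],[0,c['fy'],c['cy']],[0,0,1]])
    n=cv2.undistortPoints(np.array(px,float).reshape(-1,1,2),K,np.array(c['dist'])).reshape(-1,2)
    P=np.c_[n,np.ones(len(n))]*np.array(depth).reshape(-1,1)
    M=campose(name,T); return P@M[:3,:3].T+M[:3,3]
def project(name,pts,T=None):
    c=camera_info(name); K=np.array([[c['fx'],0,c['cx']],[0,c['fy'],c['cy']],[0,0,1]])
    M=np.linalg.inv(campose(name,T)); r,_=cv2.Rodrigues(M[:3,:3])
    return cv2.projectPoints(np.array(pts,float),r,M[:3,3],K,np.array(c['dist']))[0].reshape(-1,2)
E
python3 - <<'E'
from h import *
for n in ("scene","side","wrist"):
    T=T_tool(); im,d=grab_frame(n); cv2.imwrite(f'pics/{n}0.png',im); np.savez(f'{n}0.npz',im=im,d=d,T=T)
    print(n,np.round(campose(n,T),3).tolist())
print(read_state())
E
```

```text
pics
scene [[-0.457, 0.524, -0.719, 1.34], [0.89, 0.281, -0.361, 0.456], [0.013, -0.804, -0.594, 0.761], [0.0, 0.0, 0.0, 1.0]]
side [[-0.981, -0.11, 0.158, 0.355], [-0.192, 0.608, -0.77, 0.809], [-0.011, -0.786, -0.618, 0.668], [0.0, 0.0, 0.0, 1.0]]
wrist [[0.362, -0.892, -0.272, 0.268], [-0.932, -0.347, -0.103, -0.486], [-0.003, 0.291, -0.957, 0.375], [0.0, 0.0, 0.0, 1.0]]
{'t': 0.15, 'q': array([-1.30312853e+00,  8.78325447e-02,  1.37187018e+00, -5.09404934e-06,
        1.68360041e+00, -1.03100189e-01]), 'qd': array([ 0.00173956, -0.00246042, -0.00442865, -0.00094141, -0.00056532,
        0.00069729]), 'joint_torque': array([ 1.58970957e-03, -3.52372491e+01, -3.13679945e+01, -2.57244183e-04,
        8.01118556e-03,  1.77060201e-05]), 'eef_pos': array([ 0.19917938, -0.51227606,  0.23040088]), 'orientation': array([ 9.82865237e-01,  1.84323614e-01, -7.28155013e-05, -8.52137951e-04]), 'contact_force': array([ 1.02028504, -0.05535646, -0.29111977]), 'ft_torque': array([-0.05842648,  0.00451271,  0.02125172]), 'width': 1.000892329824225}
```

View pics/scene0.png

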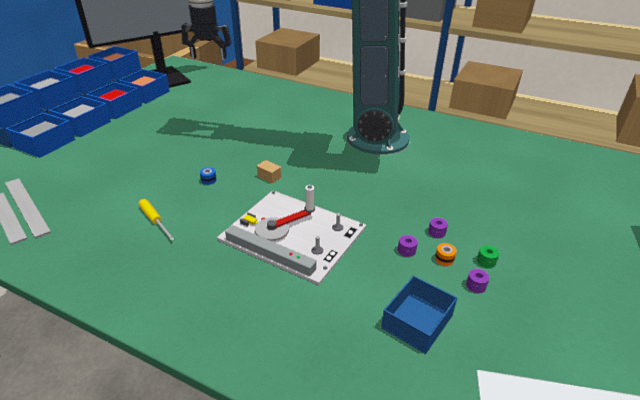

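View pics/side0.png

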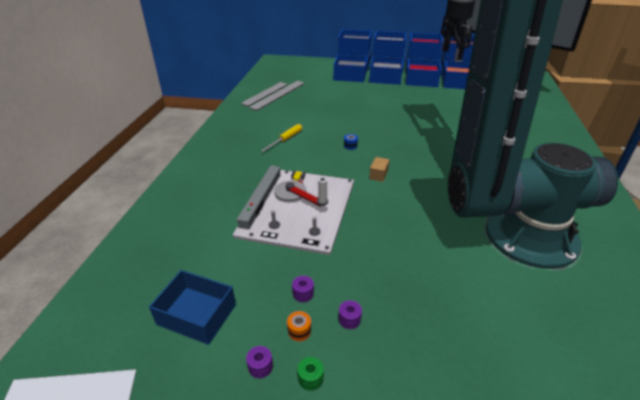

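View pics/wrist0.png

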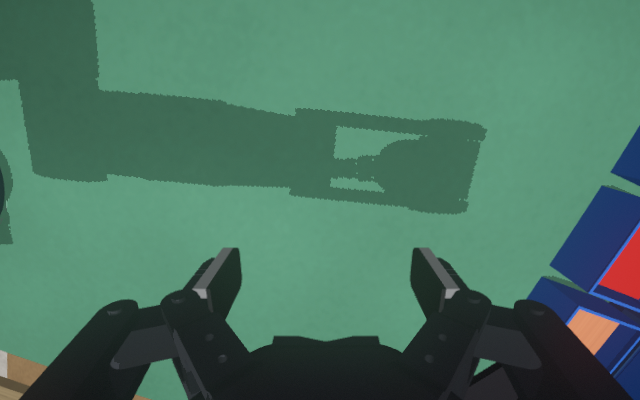

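Scene view: blue roller at (208,175), carton (268,171), screwdriver (155,220), feeder (290,235), bin (419,312). The orange roller at (446,252) stands among purple ones at (408,245), (438,227) and (478,281) and a green one at (488,256). The open blue bins at top left could only be confused with the parts bin. Next I'll check crops of the tags and rollers and measure.

```bash
python3 - <<'E'
from h import *
z=np.load('scene0.npz'); im,d=z['im'],z['d']; s=np.load('side0.npz')
a=cv2.resize(im[180:290,210:380],None,fx=4,fy=4,interpolation=cv2.INTER_CUBIC)
cv2.imwrite('pics/crop1.png',a)
b=cv2.resize(im[210:300,390:510],None,fx=4,fy=4,interpolation=cv2.INTER_CUBIC); c=cv2.resize(im[155:200,180:300],None,fx=4,fy=4,interpolation=cv2.INTER_CUBIC)
cv2.imwrite('pics/crop2.png',np.vstack([b,c]))
cv2.imwrite('pics/crop3.png',cv2.resize(s['im'][160:260,230:370],None,fx=5,fy=5,interpolation=cv2.INTER_CUBIC))
for cam in('scene','side'):
  P=campose(cam)
  for l in('blue_roller','orange_roller','spindle_1','idler','pivot','feeder','parts_bin','screwdriver','carton'):
    r=look_for(cam,l)
    print(cam,l,[(round(x['conf'],2),np.round(P[:3,:3]@np.array(x['xyz'])+P[:3,3],3).tolist(),np.round(project(cam,[P[:3,:3]@np.array(x['xyz'])+P[:3,3]])[0]).tolist()) for x in r[:4]])
E
```

```text
scene blue_roller [(0.6, [0.484, -0.324, 0.028], [208.0, 175.0])]
scene orange_roller [(0.95, [0.492, 0.359, 0.027], [445.0, 255.0]), (0.87, [0.546, 0.439, 0.031], [476.0, 280.0]), (0.81, [0.401, 0.315, 0.027], [437.0, 227.0]), (0.66, [0.508, 0.271, 0.026], [406.0, 247.0])]
scene spindle_1 [(0.78, [0.507, 0.096, 0.012], [339.0, 229.0]), (0.59, [0.61, 0.092, 0.016], [319.0, 252.0])]
scene idler [(0.78, [0.509, 0.018, 0.078], [311.0, 199.0]), (0.36, [0.58, -0.02, 0.032], [284.0, 225.0])]
scene pivot [(0.62, [0.583, -0.022, 0.034], [282.0, 225.0])]
scene feeder [(0.67, [0.598, 0.006, 0.014], [290.0, 238.0])]
scene parts_bin [(0.69, [0.674, 0.356, 0.016], [419.0, 312.0])]
scene screwdriver [(0.56, [0.683, -0.346, 0.018], [153.0, 214.0]), (0.53, [0.606, 0.093, 0.015], [320.0, 251.0])]
scene carton [(0.56, [0.392, -0.186, 0.035], [267.0, 171.0])]
side blue_roller [(0.47, [0.469, -0.317, 0.026], [351.0, 142.0])]
side orange_roller [(0.9, [0.475, 0.37, 0.037], [300.0, 325.0]), (0.88, [0.439, 0.454, 0.033], [310.0, 373.0]), (0.83, [0.491, 0.277, 0.029], [302.0, 288.0]), (0.76, [0.391, 0.325, 0.034], [349.0, 313.0])]
side spindle_1 [(0.77, [0.506, 0.1, 0.016], [312.0, 233.0]), (0.56, [0.569, -0.013, 0.036], [296.0, 195.0]), (0.5, [0.605, 0.096, 0.017], [272.0, 227.0])]
side idler [(0.78, [0.498, 0.018, 0.074], [322.0, 193.0]), (0.55, [0.469, -0.318, 0.027], [351.0, 142.0]), (0.22, [0.567, -0.012, 0.034], [297.0, 196.0])]
side pivot [(0.62, [0.567, -0.011, 0.035], [297.0, 196.0])]
side feeder [(0.83, [0.566, 0.019, 0.013], [295.0, 210.0])]
side parts_bin [(0.86, [0.693, 0.351, 0.025], [192.0, 304.0]), (0.33, [0.673, -0.351, 0.015], [289.0, 135.0])]
side screwdriver [(0.73, [0.674, -0.352, 0.015], [289.0, 134.0]), (0.49, [0.603, 0.095, 0.015], [272.0, 227.0])]
side carton [(0.68, [0.367, -0.167, 0.036], [381.0, 169.0])]
```

View pics/crop1.png

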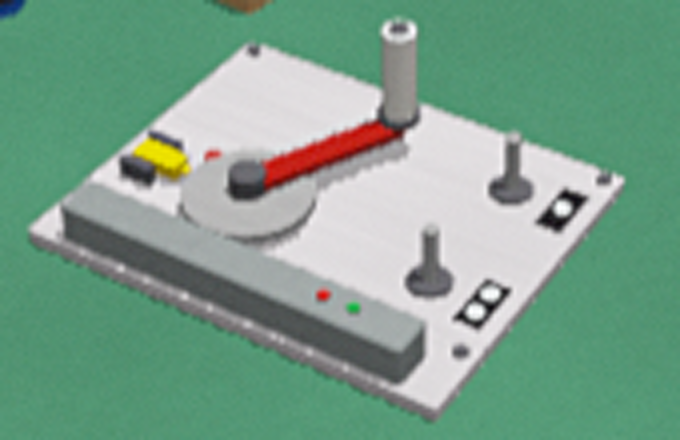

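View pics/crop2.png

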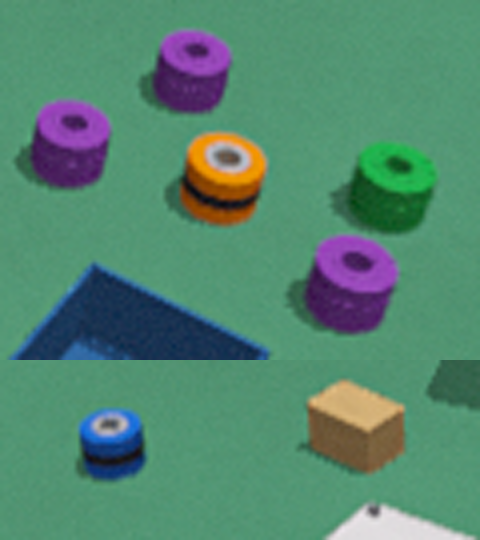

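View pics/crop3.png

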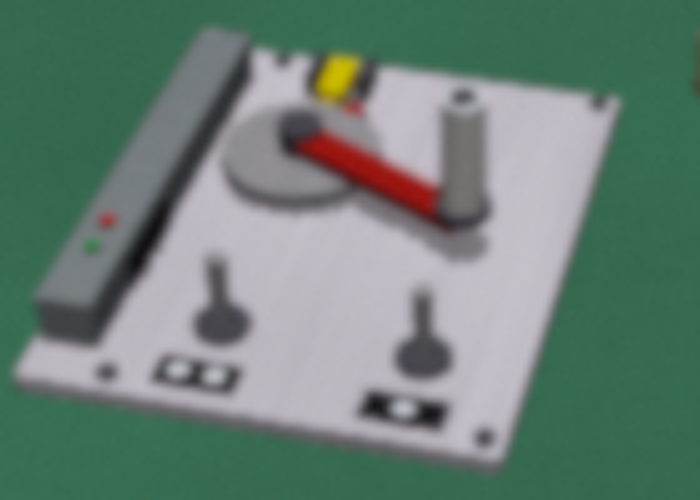

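The choices are clear. Blue roller: the only blue one with a black band. Orange: scene (446,252), with a black band and white face; the purple and green ones are look-alikes. The one-dot spindle is the one nearer the robot (about 0.505, 0.097) and the two-dot is about (0.605, 0.093). I'll square up the tool, move over the blue roller and check its position with the wrist camera.

```bash
python3 -m inch '[[1,10,0,0,7.1],[1,20,0,0,7.1],[1,25,0,0,7.0],[1,28,-20,0,0],[1,28,-25,0,0],[1,28,-25,0,0],[1,28,-25,0,0],[1,28,-25,0,0]]'; python3 -m inch '[[1,26,-25,0,0],[1,20,-25,0,0],[1,20,-15,5,0],[1,10,-5,5,0]]'
python3 - <<'E'
from h import *
s=read_state(); T=T_tool(); print(s['eef_pos'],R.from_quat(s['orientation']).as_euler('xyz',degrees=True)); im,d=grab_frame('wrist'); cv2.imwrite('pics/w1.png',im); np.savez('w1.npz',im=im,d=d,T=T)
E
```

```text
t: 1.72
eef_pos: [0.3938, -0.3797, 0.2314]
orientation: [1.0, 0.0, 0.0, 0.0]
contact_force: [-0.2, -0.8, -0.0]
width: 0.997
t: 2.05
eef_pos: [0.4709, -0.3084, 0.2218]
orientation: [1.0, 0.002, 0.001, 0.0]
contact_force: [-0.1, -0.4, -0.1]
width: 0.998
[ 0.47094886 -0.3083687   0.22181967] [ 1.79999330e+02 -1.13480785e-01  2.69843441e-01]
```

View pics/w1.png

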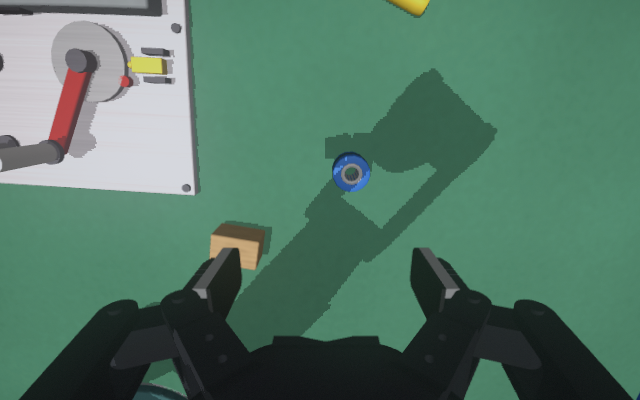

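The wrist view shows the blue roller at (351,173), the carton at (238,245) and the feeder on the left with its pawl at (150,66). Next I'll fit the roller's top face.

```bash
cat >> h.py <<'E'
def ring(cam,im,d,T,box,lo,hi,hz,hw=0.004,show=True):
    """fit circle of points in hsv range inside box, near height hz"""
    u0,v0,u1,v1=box; hsv=cv2.cvtColor(im,cv2.COLOR_BGR2HSV)
    m=cv2.inRange(hsv,np.array(lo),np.array(hi))[v0:v1,u0:u1]>0
    v,u=np.nonzero(m); u=u+u0; v=v+v0
    W=world(cam,np.c_[u,v],d[v,u],T); k=np.abs(W[:,2]-hz)<hw
    W=W[k]; c,r=cv2.minEnclosingCircle(W[:,:2].astype(np.float32))
    if show: print('n',len(W),'mean',W.mean(0).round(4),'circ',np.round(c,4),round(r,4),'z med',np.median(W[:,2]).round(4))
    return np.array(c)
E
python3 - <<'E'
from h import *
z=np.load('w1.npz'); im,d,T=z['im'],z['d'],z['T']
ring('wrist',im,d,T,(320,140,385,205),(100,80,40),(125,255,255),0.034)
v,u=np.mgrid[140:205,320:385]; W=world('wrist',np.c_[u.ravel(),v.ravel()],d[v.ravel(),u.ravel()],T)
k=W[:,2]>0.029; print(k.sum(), W[k].mean(0), cv2.minEnclosingCircle(W[k,:2].astype(np.float32)))
g=W[:,2]<0.01; print('ground',W[g].mean(0))
E
```

```text
n 728 mean [ 0.4742 -0.3383  0.0357] circ [ 0.4732 -0.3386] 0.0217 z med 0.0358
989 [ 0.47509303 -0.33784641  0.04182831] ((0.49958330392837524, -0.32919377088546753), 0.04944639652967453)
ground [ 0.4672937  -0.34340977  0.00195422]
```

```bash
python3 -m inch '[[1,0,10,20,0],[1,0,10,20,0],[1,0,0,0,0],[1,0,0,0,0]]'
cat > look.py <<'E'
from h import *
import sys
s=read_state(); T=T_tool(); print(s['eef_pos'].round(4),R.from_quat(s['orientation']).as_euler('xyz',degrees=True).round(2),'t',s['t']); im,d=grab_frame('wrist'); n=sys.argv[1]; cv2.imwrite(f'pics/{n}.png',im); np.savez(f'{n}.npz',im=im,d=d,T=T)
E
python3 look.py w2
python3 - <<'E'
from h import *
z=np.load('w2.npz'); im,d,T=z['im'],z['d'],z['T']
p=project('wrist',[[0.473,-0.338,0.034]],T)[0].astype(int);print(p)
ring('wrist',im,d,T,(p[0]-60,p[1]-60,p[0]+60,p[1]+60),(100,80,40),(125,255,255),0.035)
E
```

```text
t: 2.43
eef_pos: [0.4671, -0.3313, 0.1796]
orientation: [1.0, -0.001, -0.002, -0.001]
contact_force: [-0.2, 0.1, -0.7]
width: 0.997
[ 0.4671 -0.3313  0.1796] [-1.7985e+02  2.1000e-01 -7.0000e-02] t 2.4333
[331 177]
n 928 mean [ 0.4743 -0.3384  0.0357] circ [ 0.4733 -0.3386] 0.0219 z med 0.0357
```

View pics/w2.png

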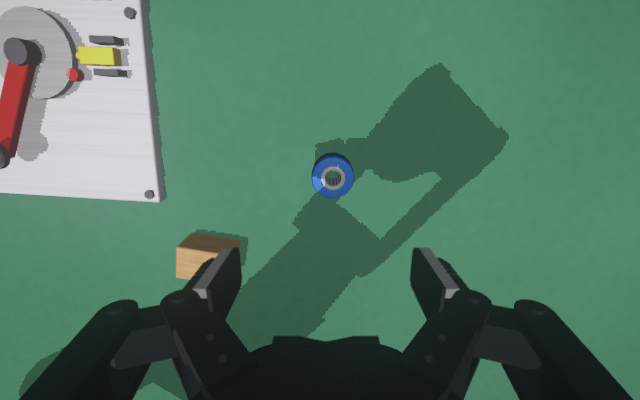

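Both wrist fits agree at (0.473, −0.3385) with radius 22 mm. Descending.

```bash
python3 -m inch '[[1,3,3.5,25,0],[1,3,3.5,30,0],[1,0,0,30,0],[1,0,0,30,0],[1,0,0,25,0],[1,0,0,20,0],[1,0,0,10,0],[1,0,0,0,0]]'; python3 -m inch '[[1,0,0,2,0],[1,0,0,2,0],[1,0,0,0,0]]'; python3 look.py w3
```

```text
t: 3.15
eef_pos: [0.4736, -0.3373, 0.0099]
orientation: [1.0, 0.0, -0.001, -0.001]
contact_force: [-0.2, 0.4, -0.4]
width: 1.001
t: 3.4
eef_pos: [0.4757, -0.3389, 0.0092]
orientation: [1.0, 0.0, 0.001, 0.001]
contact_force: [-0.3, 0.3, -0.2]
width: 1.0
[ 0.4757 -0.3389  0.0092] [ 1.7986e+02 -1.5000e-01  4.0000e-02] t 3.4
```

View pics/w3.png

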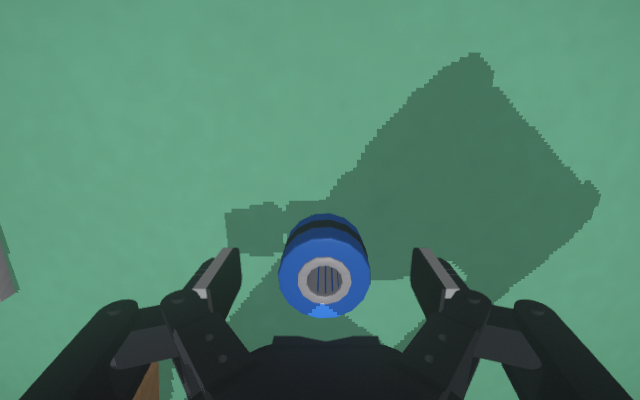

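```bash
python3 -m inch '[[1,0,0,4,0],[1,0,0,0,0],[0.3,0,0,0,0],[0.2,0,0,0,0],[0.2,0,0,0,0],[0.2,0,0,0,0],[0.2,0,0,0,0],[0.2,0,0,0,0]]' 30;  python3 look.py w4
```

```text
t: 4.12
eef_pos: [0.4749, -0.3381, 0.0035]
orientation: [1.0, 0.0, 0.0, 0.0]
contact_force: [0.0, 0.1, 0.1]
width: 0.496
[ 0.4749 -0.3381  0.0035] [ 1.7997e+02 -2.0000e-02  4.0000e-02] t 4.1167
```

View pics/w4.png

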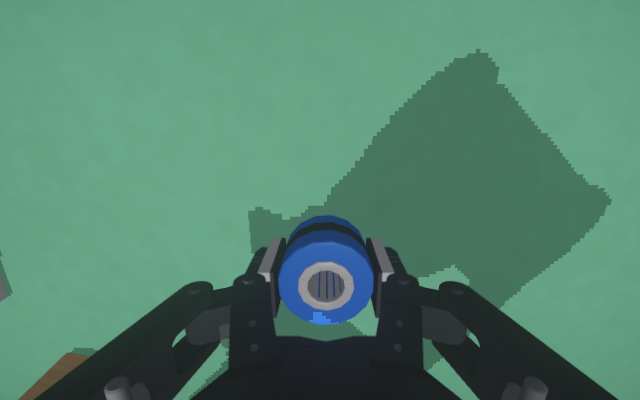

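The roller is held (width 0.496 ≈ 42 mm) and centred. Lifting high enough to clear the idler post, whose top is at 106 mm.

```bash
python3 -m inch '[[0.2,0,0,-15,0],[0.2,0,0,-25,0],[0.2,0,0,-35,0],[0.2,0,0,-35,0],[0.2,0,-20,-35,0],[0.2,0,-30,-20,0],[0.2,0,-40,-15,0],[0.2,0,-40,0,0]]';  python3 -m inch '[[0.2,0,-40,0,0],[0.2,0,-40,0,0],[0.2,0,-40,0,0],[0.2,0,-40,0,0],[0.2,0,-30,0,0],[0.2,0,-15,0,0],[0.2,0,0,0,0],[0.2,0,0,0,0]]';python3 look.py w5
```

```text
t: 4.83
eef_pos: [0.4761, -0.2092, 0.1874]
orientation: [1.0, -0.001, 0.004, 0.002]
contact_force: [0.6, -0.2, -0.7]
width: 0.499
t: 5.5
eef_pos: [0.4741, -0.0034, 0.1826]
orientation: [1.0, 0.001, -0.0, 0.0]
contact_force: [-0.5, -0.3, -1.5]
width: 0.494
[ 0.4741 -0.0034  0.1826] [1.7996e+02 3.0000e-02 1.7000e-01] t 5.5
```

View pics/w5.png

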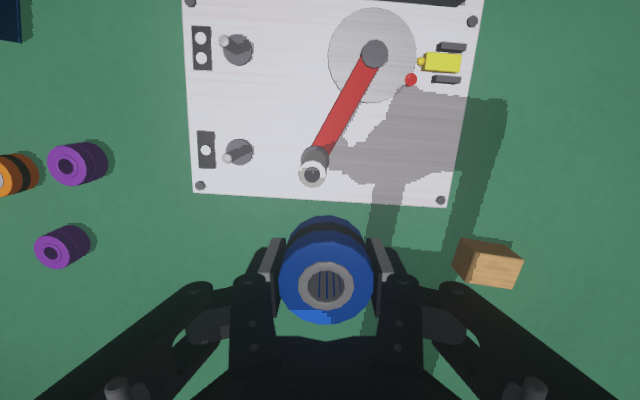

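Everything is in view: one-dot spindle at (235,155), two-dot at (235,48), idler top at (312,173), pivot at (374,54), pawl at (440,62), carton at (488,265). Measuring them and the roller in the hand.

```bash
cat > meas.py <<'E'
from h import *
import sys
z=np.load(sys.argv[1]+'.npz'); im,d,T=z['im'],z['d'],z['T']
v,u=np.mgrid[0:400,0:640]; ok=d>0
W=np.full((400,640,3),np.nan); W[ok]=world('wrist',np.c_[u[ok],v[ok]],d[ok],T)
def circ(name,box,zlo,zhi):
    u0,v0,u1,v1=box; P=W[v0:v1,u0:u1].reshape(-1,3); P=P[(P[:,2]>zlo)&(P[:,2]<zhi)]
    if len(P)<4: print(name,'few',len(P)); return
    c,r=cv2.minEnclosingCircle(P[:,:2].astype(np.float32)); print(name,len(P),'mean',P.mean(0).round(4),'circ',np.round(c,4),round(r,4))
E
cat > m5.py <<'E'
import sys; sys.argv=['x','w5']
exec(open('meas.py').read())
pl=W[20:190,260:320].reshape(-1,3); print('plate z',np.nanmedian(pl[:,2]))
print('bench', np.nanmedian(W[330:380,560:640,2]), np.nanmedian(W[300:330,20:100,2]))
circ('pin1',(215,135,260,175),0.05,0.065);circ('col1',(215,135,260,175),0.0155,0.03)
circ('pin2',(212,25,260,75),0.05,0.065);circ('col2',(212,25,260,75),0.0155,0.03)
circ('idlertop',(290,140,340,195),0.1,0.115);circ('pivottop',(350,30,400,75),0.04,0.065)
# roller in hand
P=W[210:330,275:378].reshape(-1,3); Ti=np.linalg.inv(T); Q=P@Ti[:3,:3].T+Ti[:3,3]
hsv=cv2.cvtColor(im,cv2.COLOR_BGR2HSV)[210:330,275:378].reshape(-1,3)
k=(hsv[:,0]>100)&(hsv[:,0]<125)&(hsv[:,1]>80)&(np.abs(Q[:,2])<0.06)
Q=Q[k]; print(np.percentile(Q[:,2],[0,5,10,25,50,75,100]).round(4))
t=Q[Q[:,2]<np.percentile(Q[:,2],10)+0.003]; print('top',t.mean(0).round(4),cv2.minEnclosingCircle(t[:,:2].astype(np.float32)))
A=np.c_[t[:,:2],np.ones(len(t))]; print('plane',np.linalg.lstsq(A,t[:,2],rcond=None)[0])
E
python3 m5.py
```

```text
plate z 0.013816895713099214
bench 0.0018471243833879103 0.0020977628869799647
pin1 95 mean [0.5042 0.0875 0.0563] circ [0.5036 0.0877] 0.005
col1 445 mean [0.5044 0.0866 0.0183] circ [0.4975 0.0928] 0.0257
pin2 138 mean [0.6031 0.0814 0.0564] circ [0.6033 0.0819] 0.0052
col2 563 mean [0.6023 0.0804 0.0182] circ [0.6023 0.0855] 0.0285
idlertop 634 mean [0.5004 0.0065 0.1081] circ [0.4998 0.0066] 0.0108
pivottop 658 mean [ 0.5939 -0.0459  0.0441] circ [ 0.591  -0.0422] 0.0185
[-0.039  -0.0331 -0.0328 -0.0324 -0.0319 -0.0303  0.0012]
top [ 0.001   0.0007 -0.0322] ((-0.0013953122543171048, 0.0009305925923399627), 0.023367702960968018)
plane [ 0.0101519   0.00204059 -0.03217505]
```

Pin 1's top is at (0.504, 0.0876) and pin 2's at (0.603, 0.0816), 99 mm apart, which fits the description. The roller sits about (−1, +1) mm from the tool axis.

```bash
python3 -m inch '[[0.2,8,-20,0,0],[0.2,10,-30,0,0],[0.2,8,-28,5,0],[0.2,5,-14,25,0],[0.2,0,0,30,0],[0.2,0,0,28,0],[0.2,0,0,0,0],[0.2,0,0,0,0]]';  python3 -m inch '[[0.2,0,0,0,0],[0.2,0,0,0,0]]'; python3 look.py w6; python3 - <<'E'
from h import *
for n in('scene','side'):
    im,d=grab_frame(n); p=project(n,[[0.504,0.088,0.06]])[0].astype(int)
    cv2.imwrite(f'pics/{n}6.png',cv2.resize(im[p[1]-50:p[1]+50,p[0]-60:p[0]+60],None,fx=5,fy=5,interpolation=cv2.INTER_CUBIC))
E
```

```text
t: 6.22
eef_pos: [0.5042, 0.0868, 0.0931]
orientation: [1.0, -0.001, -0.002, 0.0]
contact_force: [0.8, -0.5, -0.4]
width: 0.496
t: 6.38
eef_pos: [0.5072, 0.0874, 0.0976]
orientation: [1.0, -0.0, 0.002, -0.0]
contact_force: [-0.3, 0.5, -0.5]
width: 0.495
[0.5072 0.0874 0.0976] [-1.8e+02 -2.7e-01 -3.0e-02] t 6.3833
```

View pics/scene6.png

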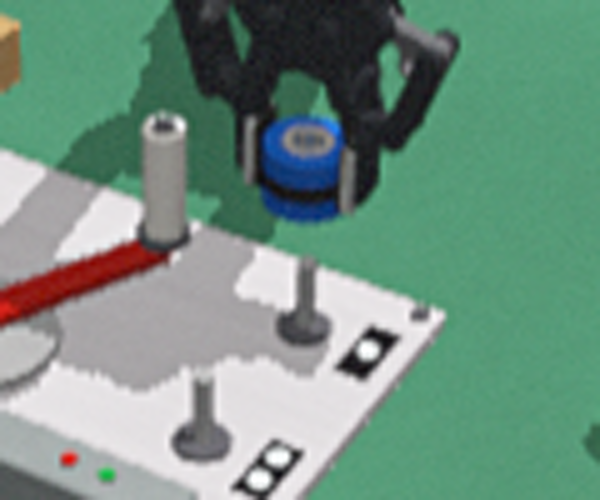

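View pics/side6.png

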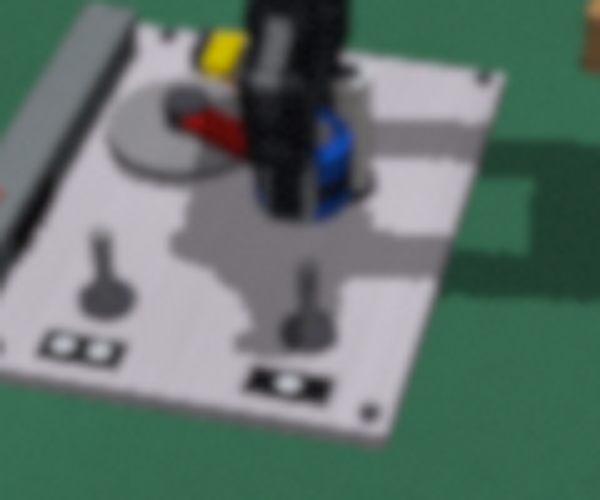

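View pics/w6.png

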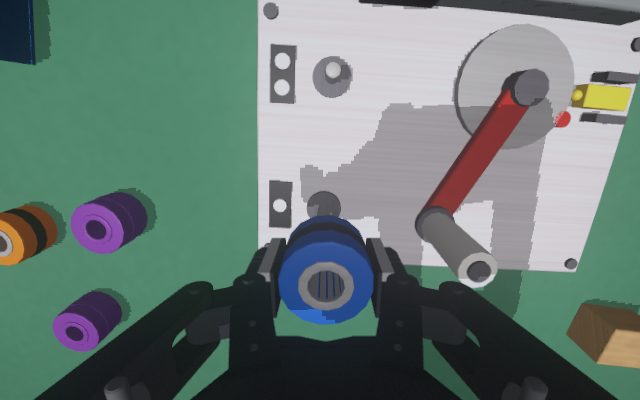

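The scene crop shows the roller just above the one-dot pin (pin top at crop (306,262), roller above it). I'll check the alignment in tool coordinates, so pose noise cancels.

```bash
cat > m6.py <<'E'
from h import *
def load(n):
    z=np.load(n+'.npz'); im,d=z['im'],z['d']; v,u=np.mgrid[0:400,0:640]; ok=d>0
    W=np.full((400,640,3),np.nan); W[ok]=world('wrist',np.c_[u[ok],v[ok]],d[ok],np.eye(4)); return im,W,z['T']
def pick(W,T,box,zlo,zhi):
    u0,v0,u1,v1=box; P=W[v0:v1,u0:u1].reshape(-1,3); h=(P@T[:3,:3].T+T[:3,3])[:,2]; P=P[(h>zlo)&(h<zhi)]
    c,r=cv2.minEnclosingCircle(P[:,:2].astype(np.float32)); return np.array(c),r,P.mean(0)
im,W,T=load('w5'); p1=pick(W,T,(215,135,260,175),.05,.065); p2=pick(W,T,(212,25,260,75),.05,.065); print(p1,p2,(p2[0]-p1[0])*1000)
im,W,T=load('w6'); q2=pick(W,T,(305,50,360,105),.05,.065); print(q2); print('pin1 in tool',q2[0]-(p2[0]-p1[0]), q2[2][:2]-(p2[2]-p1[2])[:2])
hsv=cv2.cvtColor(im,cv2.COLOR_BGR2HSV)
# bore centre: ring white
B=W[240:330,275:378].reshape(-1,3);h=hsv[240:330,275:378].reshape(-1,3)
k=(h[:,1]<60)&(h[:,2]>110)&(np.abs(B[:,2]+0.032)<0.003); print('hub ring',k.sum(),cv2.minEnclosingCircle(B[k,:2].astype(np.float32)),B[k].mean(0))
k=(h[:,1]>80)&(np.abs(B[:,2]+0.032)<0.003); print('top',k.sum(),cv2.minEnclosingCircle(B[k,:2].astype(np.float32)))
E
python3 m6.py
```

```text
(array([ 0.02982283, -0.09104177]), 0.005021217744797468, array([ 0.03035976, -0.09084737,  0.12620872])) (array([ 0.12954034, -0.08496015]), 0.005241861566901207, array([ 0.12925334, -0.08450017,  0.12605489])) [99.71751273  6.08161837]
(array([0.09539448, 0.00515352]), 0.004899908322840929, array([0.09576999, 0.00490392, 0.04086523]))
pin1 in tool [-0.00432304 -0.0009281 ] [-0.00312359 -0.00144328]
hub ring 1151 ((-0.0012791883200407028, 0.0006781005067750812), 0.012756766751408577) [-0.00063695  0.00071815 -0.03305738]
top 4399 ((-0.002365012653172016, 0.0008365593967027962), 0.023100262507796288)
```

The roller is off by about 2 mm in each of x and y. I'll correct that and descend in stages, watching the force.

```bash
python3 -m inch '[[0.2,-2,-2,0,0],[0.2,0,0,15,0],[0.2,0,0,15,0],[0.2,0,0,8,0],[0.2,0,0,6,0],[0.2,0,0,6,0],[0.2,0,0,0,0]]';  python3 - <<'E'
from h import *
for n in('scene','side'):
    im,d=grab_frame(n); p=project(n,[[0.504,0.088,0.06]])[0].astype(int)
    cv2.imwrite(f'pics/{n}7.png',cv2.resize(im[p[1]-50:p[1]+50,p[0]-60:p[0]+60],None,fx=5,fy=5,interpolation=cv2.INTER_CUBIC))
E
```

```text
t: 7.12
eef_pos: [0.5027, 0.0901, 0.0439]
orientation: [1.0, 0.0, -0.001, 0.0]
contact_force: [-0.3, -0.4, -1.4]
width: 0.499
```

View pics/scene7.png

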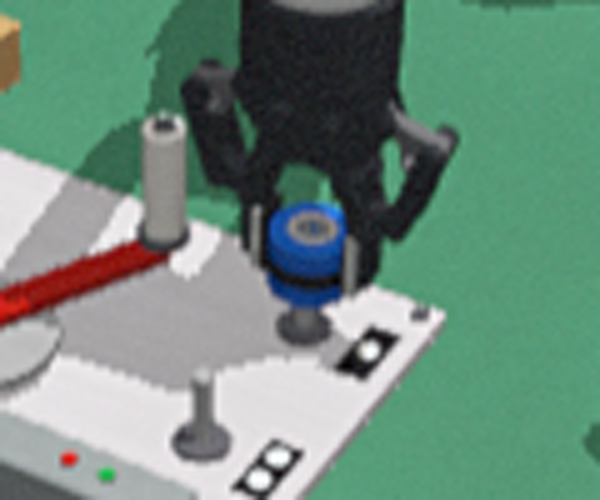

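The roller is on the pin with no contact force. Continuing down.

```bash
python3 -m inch '[[0.2,0,0,8,0],[0.2,0,0,8,0],[0.2,0,0,6,0],[0.2,0,0,0,0],[0.2,0,0,0,0]]'; python3 -m inch '[[0.2,0,0,2,0],[0.2,0,0,2,0],[0.2,0,0,0,0]]'
```

```text
t: 7.63
eef_pos: [0.5028, 0.09, 0.0221]
orientation: [1.0, 0.0, -0.001, 0.0]
contact_force: [-0.3, 1.2, -0.3]
width: 0.497
t: 7.88
eef_pos: [0.5038, 0.0902, 0.0195]
orientation: [1.0, 0.0, 0.0, 0.0]
contact_force: [-0.6, 0.4, 0.6]
width: 0.495
```

```bash
python3 -m inch '[[0.2,0,0,1.5,0],[0.2,0,0,1,0],[0.2,0,0,0,0]]'; python3 -m inch '[[0.6,0,0,0,0],[0.75,0,0,0,0],[0.75,0,0,0,0],[0.75,0,0,0,0],[0.75,0,0,0,0]]';  python3 look.py w8; python3 - <<'E'
from h import *
for n in('scene',):
    im,d=grab_frame(n); p=project(n,[[0.504,0.088,0.06]])[0].astype(int)
    cv2.imwrite(f'pics/{n}8.png',cv2.resize(im[p[1]-50:p[1]+50,p[0]-60:p[0]+60],None,fx=5,fy=5,interpolation=cv2.INTER_CUBIC))
E
```

```text
t: 8.13
eef_pos: [0.5038, 0.0902, 0.0195]
orientation: [1.0, 0.0, 0.001, 0.0]
contact_force: [-6.5, -1.7, 14.8]
width: 0.494
t: 8.55
eef_pos: [0.5032, 0.0901, 0.016]
orientation: [1.0, 0.0, -0.0, 0.0]
contact_force: [-0.8, 0.4, -0.2]
width: 0.748
[0.5032 0.0901 0.016 ] [1.7999e+02 4.0000e-02 4.0000e-02] t 8.55
```

View pics/scene8.png

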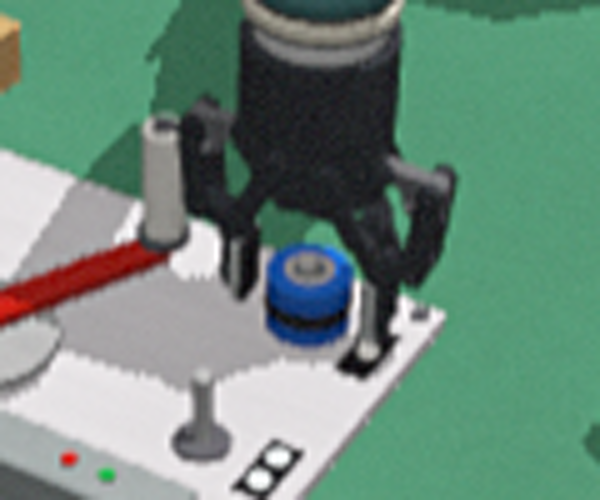

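View pics/w8.png

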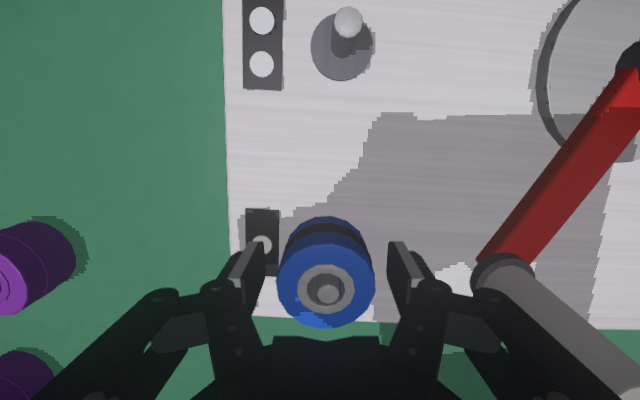

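The blue roller is seated on its collar with the pin centred in the bore, and it is released. Lifting, then on to the orange one.

```bash
python3 -m inch '[[0.75,0,0,-15,0],[0.75,0,0,-25,0],[0.75,0,0,-35,0],[0.8,0,0,-35,0],[1,0,-20,-30,0],[1,0,-30,-20,0],[1,-5,-38,0,0],[1,-5,-38,0,0]]';  python3 -m inch '[[1,-5,-38,0,0],[1,-5,-38,0,0],[1,0,-30,0,0],[1,0,-25,0,0],[1,0,-10,0,0],[1,0,0,0,0],[1,0,0,0,0]]';python3 look.py w9
```

```text
t: 9.32
eef_pos: [0.4945, 0.2174, 0.1791]
orientation: [1.0, -0.001, 0.003, -0.001]
contact_force: [0.8, -0.1, -0.7]
width: 1.003
t: 9.9
eef_pos: [0.4831, 0.3566, 0.1759]
orientation: [1.0, 0.001, -0.0, 0.001]
contact_force: [-0.9, 0.5, 0.2]
width: 1.0
[0.4831 0.3566 0.1759] [1.7991e+02 4.0000e-02 7.0000e-02] t 9.9
```

View pics/w9.png

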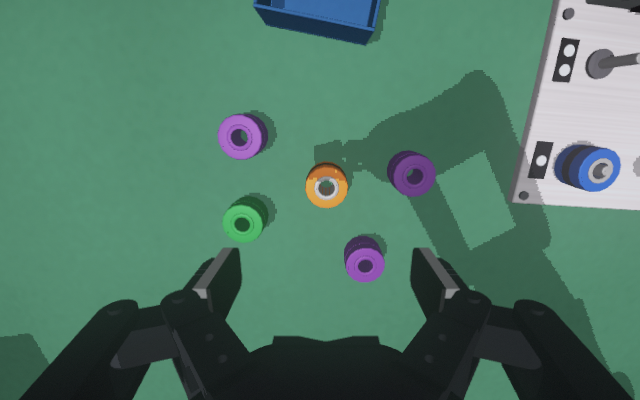

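The orange roller is at (327,187), with purple ones at (243,136), (412,174) and (365,262) and the green one at (243,222). Measuring it and the clearances along the jaw line.

```bash
python3 - <<'E'
from h import *
z=np.load('w9.npz'); im,d,T=z['im'],z['d'],z['T']
for n,b,lo,hi in (('orange',(300,160,352,215),(5,120,60),(25,255,255)),('purpR',(385,145,440,200),(130,60,30),(165,255,255)),('purpL',(215,105,270,162),(130,60,30),(165,255,255)),('green',(218,195,270,245),(40,100,60),(75,255,255)),('purpB',(340,230,390,285),(130,60,30),(165,255,255))):
    print(n); ring('wrist',im,d,T,b,lo,hi,0.0355)
    ring('wrist',im,d,np.eye(4),b,lo,hi,T[2,3]-.0355)
E
```

```text
orange
n 903 mean [0.4815 0.3552 0.0357] circ [0.4803 0.3551] 0.0217 z med 0.0357
n 903 mean [-0.0015  0.0012  0.1402] circ [-0.0027  0.0014] 0.0217 z med 0.1402
purpR
n 1230 mean [0.4934 0.2678 0.0358] circ [0.4926 0.2673] 0.0217 z med 0.0359
n 1228 mean [0.0103 0.0887 0.1402] circ [0.0095 0.0892] 0.0217 z med 0.1402
purpL
n 1395 mean [0.5312 0.4385 0.0358] circ [0.5308 0.439 ] 0.0219 z med 0.0358
n 1397 mean [ 0.0483 -0.082   0.14  ] circ [ 0.0479 -0.0825] 0.0219 z med 0.1399
green
n 1109 mean [0.4418 0.443  0.0359] circ [0.4404 0.4439] 0.0221 z med 0.036
n 1110 mean [-0.0411 -0.0866  0.1399] circ [-0.0425 -0.0875] 0.0221 z med 0.1398
purpB
n 974 mean [0.3934 0.3127 0.0357] circ [0.392  0.3126] 0.0218 z med 0.0359
n 973 mean [-0.0897  0.0436  0.1403] circ [-0.091   0.0437] 0.0218 z med 0.1402
```

```bash
python3 -m inch '[[0.85,-1.5,1.5,20,0],[0.85,0,0,30,0],[0.85,0,0,30,0],[0.85,0,0,30,0],[0.85,0,0,25,0],[0.85,0,0,20,0],[0.85,0,0,11,0],[0.85,0,0,5,0]]'; python3 -m inch '[[0.85,0,0,0,0],[0.85,0,0,0,0]]';  python3 look.py w10
```

```text
t: 10.62
eef_pos: [0.4809, 0.3533, 0.0033]
orientation: [1.0, -0.001, -0.002, 0.001]
contact_force: [0.2, -0.7, 1.2]
width: 0.851
t: 10.78
eef_pos: [0.4827, 0.3555, 0.0068]
orientation: [1.0, -0.0, 0.001, -0.0]
contact_force: [0.4, 0.0, 0.4]
width: 0.849
[0.4827 0.3555 0.0068] [-1.7995e+02 -1.1000e-01 -0.0000e+00] t 10.7833
```

View pics/w10.png

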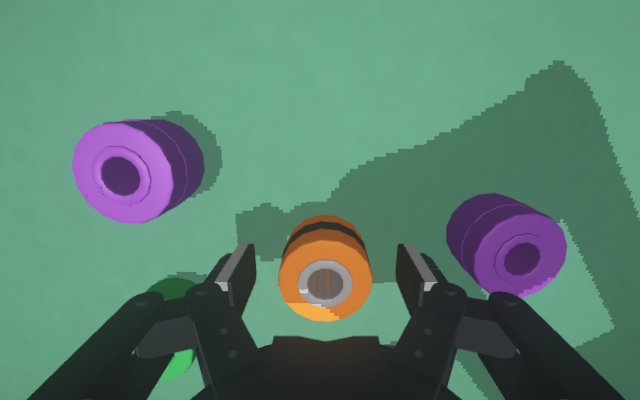

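The orange roller is centred between the pads at (325,282), with the purple ones clear of the fingers. Closing, then lifting.

```bash
python3 -m inch '[[0.85,0,0,2,0],[0.3,0,0,0,0],[0.2,0,0,0,0],[0.2,0,0,0,0],[0.2,0,0,0,0],[0.2,0,0,0,0],[0.2,0,0,0,0]]' 30;  python3 -m inch '[[0.2,0,0,-15,0],[0.2,0,0,-25,0],[0.2,0,0,-35,0],[0.2,0,0,-35,0],[0.2,5,20,-30,0],[0.2,12,30,-20,0],[0.2,15,35,0,0],[0.2,15,35,0,0]]';  python3 -m inch '[[0.2,15,35,0,0],[0.2,10,30,0,0],[0.2,0,20,0,0],[0.2,0,0,0,0],[0.2,0,0,0,0]]'; python3 look.py w11
```

```text
t: 11.42
eef_pos: [0.4822, 0.356, 0.0043]
orientation: [1.0, 0.0, 0.001, -0.0]
contact_force: [-0.1, 0.6, 4.3]
width: 0.496
t: 12.08
eef_pos: [0.5297, 0.2352, 0.1655]
orientation: [1.0, 0.001, 0.002, -0.001]
contact_force: [0.3, 0.4, -1.8]
width: 0.501
t: 12.5
eef_pos: [0.5536, 0.1497, 0.1626]
orientation: [1.0, -0.001, -0.001, -0.0]
contact_force: [-0.3, 0.1, -0.1]
width: 0.499
[0.5536 0.1497 0.1626] [-1.7999e+02  9.0000e-02 -9.0000e-02] t 12.5
```

View pics/w11.png

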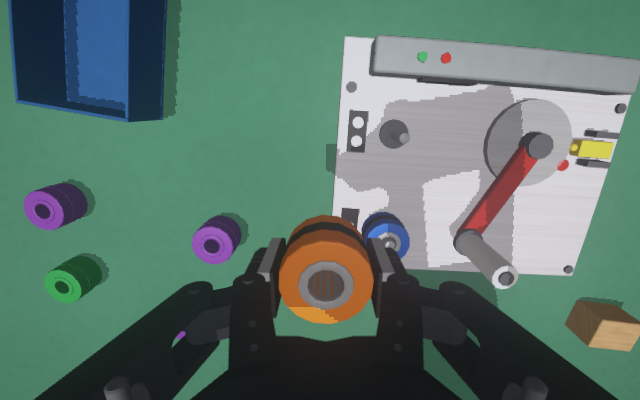

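The orange roller is held, the blue one sits on the one-dot spindle (388,240), and pin 2's top is at (403,138). Measuring in tool coordinates.

```bash
python3 - <<'E'
exec(open('m6.py').read().split("im,W,T=load('w5')")[0])
im,W,T=load('w11'); print('pin2',pick(W,T,(375,115,415,155),.05,.065))
hsv=cv2.cvtColor(im,cv2.COLOR_BGR2HSV)
B=W[240:330,275:378].reshape(-1,3);h=hsv[240:330,275:378].reshape(-1,3)
k=(h[:,1]<60)&(h[:,2]>90)&(np.abs(B[:,2]+0.032)<0.004); print('hub',k.sum(),cv2.minEnclosingCircle(B[k,:2].astype(np.float32)),B[k].mean(0))
k=(h[:,1]>100)&(np.abs(B[:,2]+0.032)<0.004); print('top',k.sum(),cv2.minEnclosingCircle(B[k,:2].astype(np.float32)),np.median(B[k,2]))
E
```

```text
pin2 (array([0.05009354, 0.06710766]), 0.00495878653600812, array([0.05048487, 0.0665232 , 0.10568054]))
hub 1197 ((-0.0014519444666802883, 0.0002885524882003665), 0.012935462407767773) [-0.00082749  0.00062549 -0.03225625]
top 4310 ((-0.0013579769292846322, 0.0007951747975312173), 0.02223331667482853) -0.031335016124193316
```

```bash
python3 -m inch '[[0.2,8,10,0,0],[0.2,14,18,0,0],[0.2,14,18,0,0],[0.2,10,13,5,0],[0.2,5.7,7.4,20,0],[0.2,0,0,25,0],[0.2,0,0,16,0],[0.2,0,0,0,0]]';  python3 -m inch '[[0.2,0,0,0,0],[0.2,0,0,0,0],[0.2,0,0,0,0]]'; python3 look.py w12; python3 - <<'E'
from h import *
for n in('scene','side'):
    im,d=grab_frame(n); p=project(n,[[0.603,0.082,0.06]])[0].astype(int)
    cv2.imwrite(f'pics/{n}12.png',cv2.resize(im[p[1]-50:p[1]+50,p[0]-60:p[0]+60],None,fx=5,fy=5,interpolation=cv2.INTER_CUBIC))
E
```

```text
t: 13.22
eef_pos: [0.6027, 0.0843, 0.0916]
orientation: [1.0, 0.001, -0.005, 0.0]
contact_force: [-1.0, 0.5, -1.6]
width: 0.5
t: 13.47
eef_pos: [0.6068, 0.0847, 0.0994]
orientation: [1.0, 0.001, 0.002, -0.0]
contact_force: [-0.4, -0.1, -0.2]
width: 0.498
[0.6068 0.0847 0.0994] [-1.7999e+02 -2.1000e-01  8.0000e-02] t 13.4667
```

View pics/scene12.png

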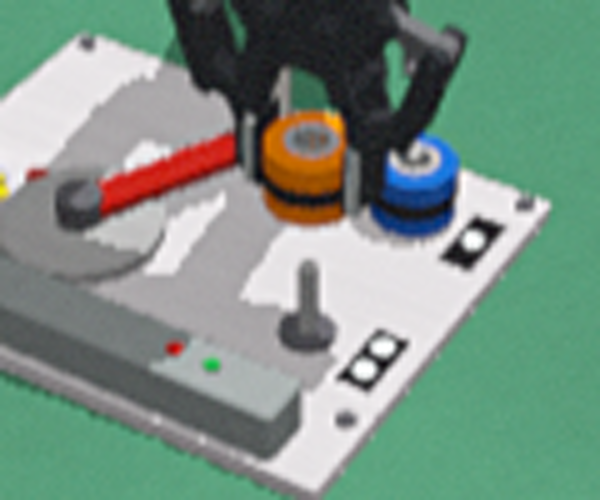

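View pics/w12.png

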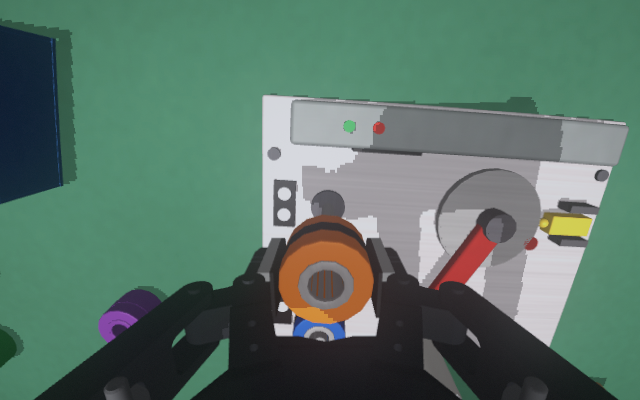

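View pics/side12.png

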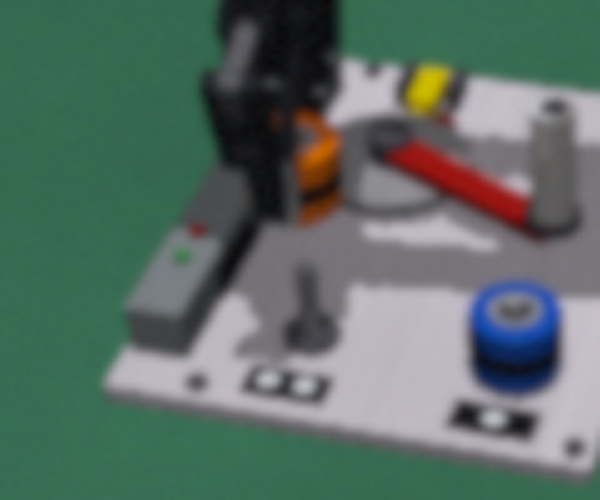

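Compare the visible collar and tag against the picture taken at the same stage with the blue roller, where the needed correction is known.

```bash
python3 - <<'E'
exec(open('m6.py').read().split("im,W,T=load('w5')")[0])
def white(n,box):
    im,W,T=load(n); u0,v0,u1,v1=box; c=im[v0:v1,u0:u1].min(2); P=W[v0:v1,u0:u1].reshape(-1,3); hsv=cv2.cvtColor(im,cv2.COLOR_BGR2HSV)[v0:v1,u0:u1].reshape(-1,3)
    k=hsv[:,2]<75; P=P[k&(P[:,2]>0.05)]; r=cv2.minAreaRect((P[:,:2]*1000).astype(np.float32)); print(n,len(P),P.mean(0)*1000,r)
white('w6',(266,175,296,234)); white('w12',(270,175,300,232))
for n,b in(('w6',(302,185,345,225)),('w12',(305,185,350,225))):
    im,W,T=load(n); u0,v0,u1,v1=b; P=W[v0:v1,u0:u1].reshape(-1,3); hsv=cv2.cvtColor(im,cv2.COLOR_BGR2HSV)[v0:v1,u0:u1].reshape(-1,3)
    k=(hsv[:,2]<110)&(hsv[:,1]<60)&(P[:,2]>0.05); P=P[k]*1000; print(n,k.sum(),P.mean(0),'xmax',np.percentile(P[:,0],99.5),'y',np.percentile(P[:,1],[.5,99.5]))
E
```

```text
w6 2 [  0.77216856 -31.61848987  82.02182558] ((0.7721685767173767, -31.61849021911621), (4.047451019287109, 0.0), 160.9296112060547)
w12 0 [nan nan nan] ((0.0, 0.0), (0.0, 0.0), 0.0)
w6 605 [ 1.46258266  0.36449201 76.83415825] xmax 9.756218086071838 y [-13.55617076  12.42519883]
w12 617 [ 1.43795697  3.98913495 78.32864457] xmax 10.283423416422808 y [-10.35411432  15.71634862]<stdin>:4: RuntimeWarning: Mean of empty slice.
  ret = um.true_divide(
```

The collar centre is at tool (−3.7, +2.7) mm and the roller at (−1.4, +0.5) mm, so the correction is x −2, y +2.

```bash
python3 -m inch '[[0.2,-2,2,0,0],[0.2,0,0,15,0],[0.2,0,0,15,0],[0.2,0,0,8,0],[0.2,0,0,6,0],[0.2,0,0,6,0],[0.2,0,0,0,0]]';  python3 - <<'E'
from h import *
for n in('scene',):
    im,d=grab_frame(n); p=project(n,[[0.603,0.082,0.06]])[0].astype(int)
    cv2.imwrite(f'pics/{n}13.png',cv2.resize(im[p[1]-50:p[1]+50,p[0]-60:p[0]+60],None,fx=5,fy=5,interpolation=cv2.INTER_CUBIC))
E
```

```text
t: 14.2
eef_pos: [0.6029, 0.0822, 0.0462]
orientation: [1.0, 0.0, -0.001, 0.0]
contact_force: [-0.1, -0.3, -0.6]
width: 0.5
```

View pics/scene13.png

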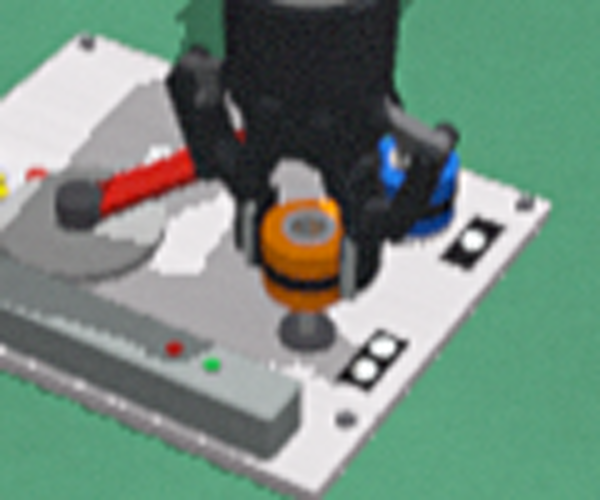

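It is on the pin with no force. Continuing down.

```bash
python3 -m inch '[[0.2,0,0,8,0],[0.2,0,0,8,0],[0.2,0,0,6,0],[0.2,0,0,0,0],[0.2,0,0,0,0]]'; python3 -m inch '[[0.2,0,0,2,0],[0.2,0,0,2,0],[0.2,0,0,0,0]]'
```

```text
t: 14.67
eef_pos: [0.603, 0.0823, 0.0246]
orientation: [1.0, 0.0, -0.001, 0.0]
contact_force: [-0.1, 0.2, -0.1]
width: 0.499
t: 14.92
eef_pos: [0.6034, 0.0823, 0.0212]
orientation: [1.0, 0.0, -0.0, 0.0]
contact_force: [-0.0, -0.2, -0.5]
width: 0.499
```

```bash
python3 -m inch '[[0.2,0,0,2,0],[0.2,0,0,1,0],[0.2,0,0,1,0],[0.2,0,0,0,0]]'; python3 -m inch '[[0.6,0,0,0,0],[0.75,0,0,0,0],[0.75,0,0,0,0],[0.75,0,0,0,0],[0.75,0,0,0,0]]';  python3 look.py w14; python3 - <<'E'
from h import *
for n in('scene',):
    im,d=grab_frame(n); p=project(n,[[0.603,0.082,0.06]])[0].astype(int)
    cv2.imwrite(f'pics/{n}14.png',cv2.resize(im[p[1]-50:p[1]+50,p[0]-60:p[0]+60],None,fx=5,fy=5,interpolation=cv2.INTER_CUBIC))
E
```

```text
t: 15.25
eef_pos: [0.604, 0.0823, 0.0203]
orientation: [1.0, 0.0, 0.001, 0.0]
contact_force: [-4.6, -0.1, 9.5]
width: 0.498
t: 15.67
eef_pos: [0.6034, 0.0823, 0.017]
orientation: [1.0, 0.0, -0.0, 0.0]
contact_force: [0.1, 0.1, 0.2]
width: 0.752
[0.6034 0.0823 0.017 ] [1.7999e+02 4.0000e-02 4.0000e-02] t 15.6667
```

View pics/scene14.png

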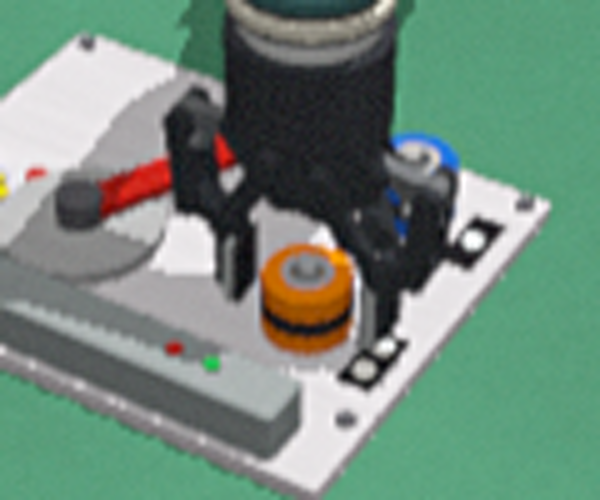

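View pics/w14.png

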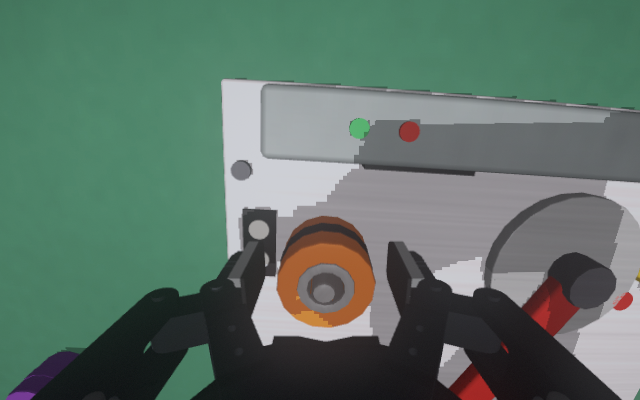

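Orange is seated, with the pin centred in the bore, and released. Lifting and moving above the idler post (about 0.500, 0.007).

```bash
python3 -m inch '[[0.75,0,0,-15,0],[0.75,0,0,-25,0],[0.75,0,0,-35,0],[0.8,0,0,-35,0],[1,0,0,-35,0],[1,-15,10,-15,0],[1,-25,19,0,0],[1,-30,22,0,0]]';  python3 -m inch '[[1,-22,17,0,0],[1,-10,6,0,0],[1,0,0,0,0],[1,0,0,0,0],[1,0,0,0,0]]'; python3 look.py w15
```

```text
t: 16.43
eef_pos: [0.5347, 0.0313, 0.1794]
orientation: [1.0, 0.001, 0.002, 0.0]
contact_force: [-0.8, -1.2, -0.1]
width: 0.997
t: 16.85
eef_pos: [0.5025, 0.0088, 0.1775]
orientation: [1.0, 0.001, 0.0, -0.0]
contact_force: [0.5, 0.3, 0.4]
width: 0.999
[0.5025 0.0088 0.1775] [-1.7998e+02 -5.0000e-02  7.0000e-02] t 16.85
```

View pics/w15.png

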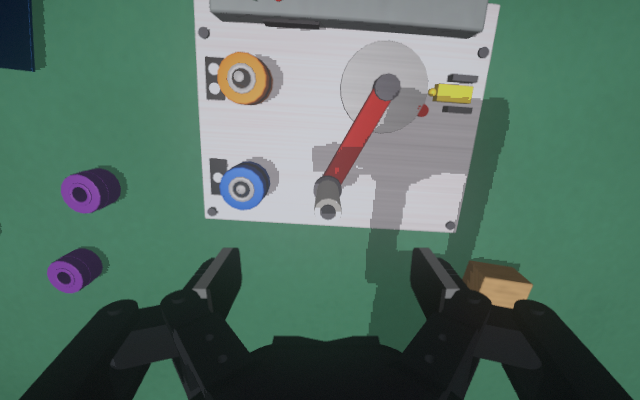

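Both rollers sit on their spindles: orange at (240,77) beside two dots, blue at (243,187) beside one. The idler top is at (327,208), pivot at (387,87), tooth at (422,111) and pawl at (452,93). Measuring the idler and pivot.

```bash
python3 - <<'E'
exec(open('m6.py').read().split("im,W,T=load('w5')")[0])
im,W,T=load('w15')
c,r,m=pick(W,T,(305,185,350,225),.104,.115); print('idler',c,r,m)
pv=None
for lo,hi in((.035,.06),(.042,.05)):
    print('pivot',lo,pick(W,T,(370,70,403,106),lo,hi))
P=W[70:106,370:403].reshape(-1,3); print(np.percentile((P@T[:3,:3].T+T[:3,3])[:,2],[5,25,50,75,95]))
for n,b in(('pin1',(225,170,262,205)),('pin2',(225,60,262,95))):
    print(n,pick(W,T,b,.0545,.065)); print('roller',pick(W,T,(b[0]-10,b[1]-15,b[2]+15,b[3]+15),.0485,.0535))
E
```

```text
idler [-0.00292608  0.00208919] 0.010928062722086906 [-0.00215249  0.00218103  0.06918986]
pivot 0.035 (array([0.08976883, 0.05221632]), 0.01639360375702381, array([0.09003582, 0.05382184, 0.13429891]))
pivot 0.042 (array([0.09285785, 0.05629234]), 0.011817649938166142, array([0.09271271, 0.05588352, 0.13291247]))
[nan nan nan nan nan]
pin1 (array([-0.00052171, -0.07961129]), 0.0107564777135849, array([ 0.00135647, -0.07926444,  0.12032177]))
roller (array([-0.00028568, -0.08077934]), 0.022044295445084572, array([ 0.00073562, -0.07982068,  0.12567185]))
pin2 (array([ 0.10060878, -0.06920584]), 0.009473307989537716, array([ 0.10074815, -0.07269904,  0.12038147]))
roller (array([ 0.10001025, -0.07259336]), 0.022142967209219933, array([ 0.10031241, -0.07225595,  0.12587868]))
```

The idler-to-pivot distance measures 109.9 mm, which matches the given 110. Correcting by (−2.7, +2.1) mm and descending to grip the post around z = 0.08.

```bash
python3 -m inch '[[1,-2.7,2.1,0,0],[1,0,0,20,0],[1,0,0,30,0],[1,0,0,30,0],[1,0,0,25,0],[1,0,0,14,0],[1,0,0,0,0],[1,0,0,0,0]]';  python3 look.py w16
```

```text
t: 17.57
eef_pos: [0.4986, 0.0065, 0.0576]
orientation: [1.0, 0.001, -0.001, -0.0]
contact_force: [0.6, 0.2, -0.2]
width: 0.998
[0.4986 0.0065 0.0576] [-1.7999e+02  1.4000e-01  8.0000e-02] t 17.5667
```

View pics/w16.png

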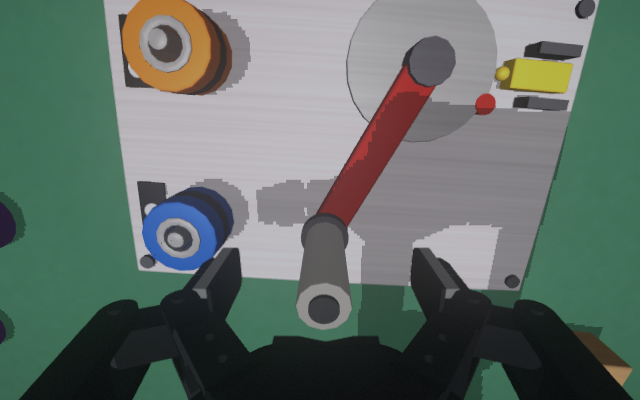

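The post (323,300) stands between the pads. Closing on it.

```bash
python3 -m inch '[[0.4,0,0,0,0],[0.1,0,0,0,0],[0.1,0,0,0,0],[0.1,0,0,0,0],[0.1,0,0,0,0],[0.1,0,0,0,0],[0.1,0,0,0,0],[0.1,0,0,0,0]]' 50;  python3 look.py w17
python3 - <<'E'
import numpy as np
a0=np.arctan2(54.1,-95.7)
for th in np.arange(0,.76,.1):
    a=a0+th; p=110*np.array([np.cos(a),np.sin(a)])-110*np.array([np.cos(a0),np.sin(a0)]); print(round(th,2),'tool x %.1f y %.1f'%(p[0],-p[1]))
E
```

```text
t: 18.28
eef_pos: [0.4994, 0.0068, 0.0591]
orientation: [1.0, 0.001, 0.001, -0.001]
contact_force: [-0.2, 2.9, 3.7]
width: 0.244
[0.4994 0.0068 0.0591] [-1.7993e+02 -8.0000e-02  6.0000e-02] t 18.2833
0.0 tool x 0.0 y -0.0
0.1 tool x -4.9 y 9.8
0.2 tool x -8.8 y 20.1
0.3 tool x -11.7 y 30.7
0.4 tool x -13.5 y 41.6
0.5 tool x -14.2 y 52.5
0.6 tool x -13.8 y 63.5
0.7 tool x -12.4 y 74.4
```

View pics/w17.png

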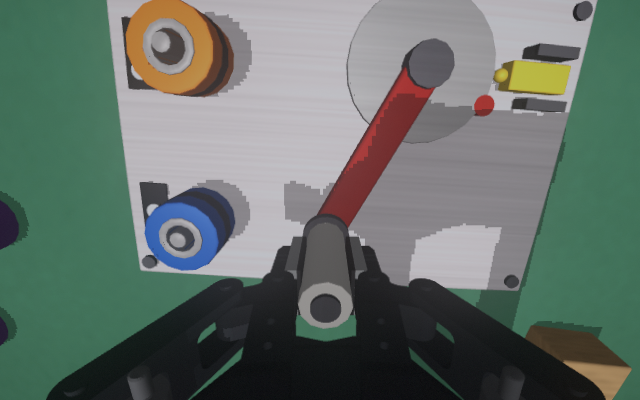

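The post is gripped (21 mm). I'll push along the arc, to 0.4 rad first.

```bash
python3 -m inch '[[0.1,-2.4,4.9,0,0],[0.1,-2.5,4.9,0,0],[0.1,-2,5.1,0,0],[0.1,-1.9,5.2,0,0],[0.1,-1.5,5.3,0,0],[0.1,-1.4,5.3,0,0],[0.1,-0.9,5.5,0,0],[0.1,-0.9,5.4,0,0]]';  python3 look.py w18
```

```text
t: 19.0
eef_pos: [0.486, -0.0347, 0.059]
orientation: [1.0, 0.0, 0.001, -0.001]
contact_force: [1.6, 7.8, 5.4]
width: 0.245
[ 0.486  -0.0347  0.059 ] [-1.7985e+02 -1.2000e-01  4.0000e-02] t 19.0
```

View pics/w18.png

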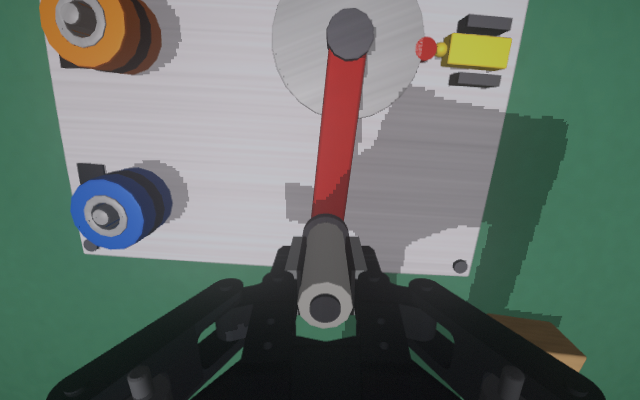

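The tooth (426,48) is right at the pawl nose with the pawl pushed in, as expected at about 0.4 rad. Continuing to about 0.7.

```bash
python3 -m inch '[[0.1,-0.4,5.4,0,0],[0.1,-0.3,5.5,0,0],[0.1,0.2,5.5,0,0],[0.1,0.2,5.5,0,0],[0.1,0.6,5.5,0,0],[0.1,0.8,5.4,0,0],[0.1,0,0,0,0],[0.1,0,0,0,0]]';  python3 look.py w19
```

```text
t: 19.72
eef_pos: [0.4873, -0.0673, 0.0589]
orientation: [1.0, 0.0, 0.001, -0.002]
contact_force: [1.7, 9.0, 5.8]
width: 0.246
[ 0.4873 -0.0673  0.0589] [-1.7982e+02 -1.2000e-01  0.0000e+00] t 19.7167
```

View pics/w19.png

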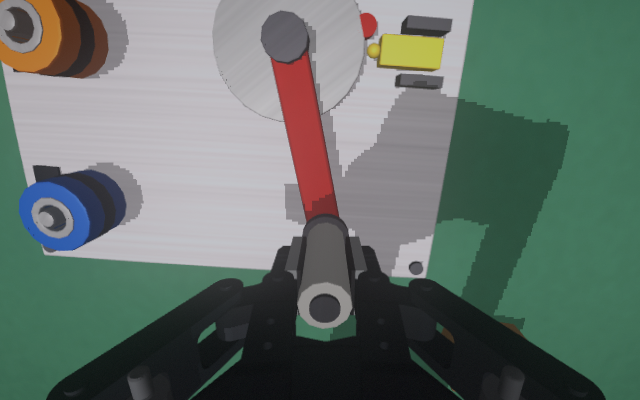

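The tooth (368,25) is now behind the pawl nose (373,50), and the pawl has dropped back in. I'll hold for half a second and verify the angle and the scene.

```bash
python3 -m inch '[[0.1,0,0,0,0],[0.1,0,0,0,0],[0.1,0,0,0,0],[0.1,0,0,0,0],[0.1,0,0,0,0],[0.1,0,0,0,0]]';  python3 look.py w20; python3 - <<'E'
exec(open('m6.py').read().split("im,W,T=load('w5')")[0])
im,W,T=load('w20')
c=pick(W,T,(295,275,360,330),.103,.115)[0]; p=pick(W,T,(255,8,312,66),.042,.05)[0]
print('idler',c,'pivot',p,'dist',np.linalg.norm(c-p)); a0=np.arctan2(54.1,-95.7); v=c-p; a=np.arctan2(-v[1],v[0])%(2*np.pi); print('theta',a-a0)
im,d=grab_frame('scene'); cv2.imwrite('pics/scene20.png',cv2.resize(im[140:300,180:500],None,fx=2.5,fy=2.5,interpolation=cv2.INTER_CUBIC)); 
for l in('parts_bin','screwdriver','carton'):
    r=look_for('scene',l); P=campose('scene'); print(l,[(round(x['conf'],2),np.round(P[:3,:3]@np.array(x['xyz'])+P[:3,3],3).tolist()) for x in r[:1]])
E
```

```text
t: 20.27
eef_pos: [0.4872, -0.067, 0.0589]
orientation: [1.0, 0.0, 0.001, -0.002]
contact_force: [1.8, 8.3, 6.2]
width: 0.242
[ 0.4872 -0.067   0.0589] [-1.7982e+02 -1.2000e-01  3.0000e-02] t 20.2667
idler [0.00076566 0.00111176] pivot [ 0.108294   -0.01957401] dist 0.10949997797187506
theta 0.704573456842021
parts_bin [(0.72, [0.673, 0.356, 0.016])]
screwdriver [(0.85, [0.685, -0.349, 0.018])]
carton [(0.67, [0.392, -0.198, 0.022])]
```

View pics/scene20.png

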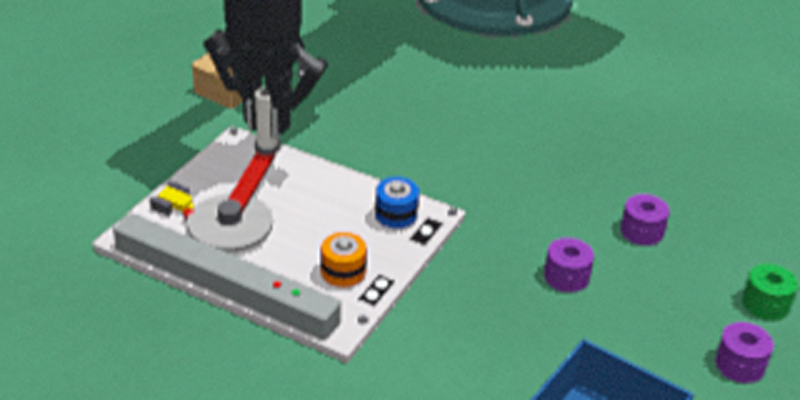

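The angle is about 0.70 rad, steady at about 8 N. Both rollers are seated, and the bin and screwdriver have not moved. The carton is partly hidden by the gripper in this view, so its reading is shifted by that. Handing in.

```bash
python3 -c "
from cell import *
print(finish_job())"
```

```text
the job is handed in; nothing more can be done
None
```

I put the blue roller on the one-dot spindle and the orange roller on the two-dot spindle. I then gripped the idler post, pushed the tensioner past its click and handed the job in at about 20 s, still holding it there.

**Last checks:**
- **Rollers:** both are let go and resting on their collars, with the pin visible in the middle of each bore.
- **Tensioner:** the wrist picture put it at about 0.70 rad and steady, with the tooth behind the pawl nose and the pawl back in. The wrist sensor read about 8 N against the push.
- **Bystanders:** the parts bin and screwdriver read within 4 mm of where they started.

**Disagreement:** the carton's last reading was about 18 mm off (mostly in height). The gripper partly hid it in that picture and nothing had come near it, so I put this down to the blocked view, but I did not re-measure it from a clear view.

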